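# Measure a fired tile on the bench thickness gauge

### The job

Measure the thickness of the oblong fired tile on the bench gauge: raise the gauge's lifting lever all the way so that its foot comes up, lay the oblong tile flat on the round anvil with its middle under the foot and let go of it, then bring the lever all the way down again, gently and without letting the foot drop, so that the foot rests on the tile. Leave the other things where they stand.

Things in the scene. Friction and masses are not known exactly. Their poses are not given: they have to be found in the camera images.
- gauge: Bench thickness gauge, fixed: grey cast base plate with a round steel anvil, a column at the back and a dial head over the anvil. Origin on the table below the anvil's centre and the foot; x points from the open front (tile goes in here) to the column, y to its left, z up. Base plate x -110 to +140, y +-75, 25 mm high. Column 32 mm thick at x +95 mm (flange 52 mm up to z 37), 220 mm high.
- anvil (a point): Centre of the anvil's flat top face, 45 mm above the table, straight under the foot. The anvil is a steel disc 80 mm across standing 20 mm proud of the base plate. Axes as gauge.
- head (a point): Centre of the dial head, 145 mm above the table; axes as gauge. A drum 76 mm across lying along x, from x -26 to +22 mm, so it hangs at z 107 to 183 mm over the table; its stem (18 mm across) goes down to z 86 mm, pivot bracket and spindle cap stand on top up to z 206 and 230 mm. A gripper holding the tile by its front end must lean back 30 to 45 degrees to clear it.
- spindle (a joint): Height of the foot above the anvil in m: 0 = on the anvil, 0.010 = on a 10 mm tile, about 0.024 = fully raised. The foot is a steel disc 30 mm across, 8 mm thick, at the lower end of the vertical spindle, which weighs 0.3 kg and sinks by its own weight; only the lever, under the spindle's cap, holds it up.
- lever (a joint): Angle of the lifting lever in rad: 0 = fully down at its stop (0.15 rad below level, clear of the spindle's cap), 0.65 = fully up at its stop (0.50 rad above level, foot raised about 24 mm). It turns about a pin along the gauge's x axis, stays where it is left, and needs about 3 N at the knob. It starts down.
- lever_pivot (a point): Centre of the lever's pin, on top of the head: 30 mm to the left (+y) of the anvil's centre and 195 mm above the table. Axes as gauge. At lever angle a the knob's centre lies 130 mm x cos(a - 0.15) to the right (-y) of this point and 130 mm x sin(a - 0.15) above it.
- lever_knob (a point): Centre of the black knob at the lever's free end, to the right (-y) of the head: a barrel 20 mm across and 30 mm long, lying along the gauge's x axis; it can be pinched by its two flat ends, hooked from below or pressed from above. The lever bar, 14 mm wide and 8 mm thick, joins it from the left.
- tile: The oblong fired clay tile to be measured, 120 x 60 x 10 mm, about 0.17 kg, the only oblong one. Origin at the centre of its underside, x along its length, y across, z up. It lies on a white plaster block (112 x 44 x 24 mm, fixed) on the ware board, overhanging it by 8 mm on both long sides.
- board: Wooden ware board, 360 x 260 x 15 mm, fixed on the table; origin at the centre of its underside, x along its 360 mm. It carries three fixed plaster blocks 24 mm high, about 107 mm apart along its length, and on them the three tiles, the oblong one lying roughly across the board.
- round_tile: Bystander: round fired tile, 84 mm across and 10 mm thick, on its own plaster block. Origin at the centre of its underside.
- square_tile: Bystander: square fired tile, 70 x 70 x 10 mm, on its own plaster block. Origin at the centre of its underside.
- jar: Bystander: glass jar with a lid, 58 mm across and 105 mm high, standing close beside the gauge's base plate, on its left (+y of the gauge). Origin at the centre of its underside.
- mug: Bystander: brown mug, 80 mm across and 95 mm high, standing far from the robot between the gauge and the ware board. Origin at the centre of its underside.
- brush: Bystander: brush, 200 mm long, lying on the table near the robot. Origin at its centre, on the table.
- rib: Bystander: flat wooden rib (scraper), 110 x 50 x 6 mm, lying on the table between the gauge and the ware board. Origin at the centre of its underside.
Not all that is in view belongs to the job. Leave any black or orange look-alike of the tile alone.

How it is judged:
By the outcome, as a careful person would: the job done as asked, in the order asked, and still so for the second after the job is handed in, with the robot touching nothing.
It also fails if it takes over 67 s, if anything falls off the work surface, if the arm or the gripper's body presses on something with over 40 N, if the wrist force passes 120 N, or if a joint passes its speed limit or range.

### The arm

A 7-joint arm with a two-finger parallel gripper is mounted at the origin on the work surface. World frame = base frame: x ahead of the robot, y to its left, z up, the work surface at z = 0. Lengths are in m, angles in rad, forces in N, time in s.
With the tool pointing down it reaches from about 0.4 to 0.9 m from the base axis. Payload 5.5 kg.
Tool frame: the origin (TCP) lies on the front face of the gripper's body, between the roots of the fingers; the fingertips stand 73 mm ahead of it and the grasp point (between the pads) lies 54 mm ahead of it; y points along the fingers, z is the direction in which the jaws open and shut, and the axes are right-handed (so a half turn about y gives the same grasp; the last joint's range is limited). The gripper opens to 85 mm and grips with 20 to 120 N. Pads are 22 mm wide; open, the fingers measure 114 mm over their backs; the gripper's body (76 mm by 85 mm) begins 54 mm behind the grasp point. The pads swing forward as they close: fully open they stand 13 mm farther back than shut.
Start: joints at [1.478, 0.501, -0.427, 1.55, 0.221, 1.138, -0.21], TCP at [0.226, -0.609, 0.304] pointing down, gripper open.
Joint ranges: [-2.88, 2.88], [-0.31, 2.03], [-1.54, 1.56], [0.2, 2.42], [-1.41, 4.55], [0.19, 2.02], [-2.57, 2.57]. Speed limits (rad/s): [2.57, 2.57, 3.14, 3.14, 3.14, 3.14, 3.14].

### API

Orientations are given as a 3x3 rotation matrix whose columns are the frame's x, y, z axes.
In Python, from rig import get_obs, snapshot, camera_params, close_job, search_frame gives the robot as it stands.
- The arm moves only by the shell command python3 -m pendant 'ROWS' [OPENING] [FORCE]. ROWS is JSON, a list of rows, each a list of 4 numbers: the shift along the world's x, y, z in mm, then the turn about the world's z in rad. A call has 1 to 20 rows; each row is the pose to reach, as a shift and turn from the pose commanded when the call began; what a row does not reach only later rows make up. A row lasts 1/8 s, in which the tool goes at most 62.5 mm and 10.7 degrees, less where a joint would pass 70% of its speed; a pose out of reach is approached as far as the arm can. A call with a gripper value outside its range is refused whole. OPENING is the opening, from -1 (shut) to 1 (fully open), so that 0 is half open, set as the call begins (- or left out, the last holds). The fingers move at their own pace and stop on an object; FORCE is the grip in N (left out, the last holds). Time passes only in rows, so rows that repeat a pose let the fingers close. It gives the time, the measured TCP pose, the force and the opening at its end, in the units of the state.
- get_obs(): the state, without advancing time (a new reading comes with each control period).
- snapshot(name): name is "scene" or "top" or "wrist"; returns the picture (384x512x3 uint8, red, green, blue); there is no depth.
- camera_params(name): a dict with "fx", "fy", "cx", "cy" (pixels), "xyz" and "rotation" of the camera in the world; the wrist camera has in their place "hand_eye" (4x4, takes a point from camera to tool coordinates, whose origin is the TCP and whose axes are the tool frame's). Camera axes: x right, y down, z forward; pixel columns grow to the right and rows downward; lengths in m; the calibration is good to about 2 mm. The wrist camera is an equidistant fisheye: a pixel r from the principal point sees the ray r / f radians off the axis. A picture is of the moment at which its call begins: read the wrist's pose just before it. camera_params takes no time and is no camera call.
- close_job(): hands the job in, once; it reports no verdict.
Trained networks look in the newest picture that a camera, given by its name, has taken for a name from the list of things; names that differ only in an ending like _2 or _b are one class to them, and where a whole thing is asked for, a point or a joint stands for the part that bears it (a point fixed in the world has none). Each returns a list of dicts, best first, with "score" (0 to 1); they miss things now and then, are a little off and sometimes report something else, mostly with a low value. They report only what shows in the picture. A call takes as long as a camera call. They do not tell look-alikes from the thing itself.
- search_frame(camera, target): "at" ([column, row] in pixels, amid what is visible of it).
The state is a dict: "clock": time; "joint_positions": joint angles; "dq": joint speeds; "joint_efforts": joint torques, N m; "ee_pos": TCP position; "orientation": TCP orientation; "wrist_force": force on the tool from outside, world axes, zero at the start; "ft_torque": the same for the moment, N m; "opening": opening from 0.0 (shut) to 1.0 (fully open).
Only numpy, scipy, OpenCV 4.12 (cv2) and the standard library are available. Lean on these libraries where they do the work, as an engineer would, in place of code of your own. Each camera call takes 0.05 s, during which the arm holds its last target.

## Working session

There is one attempt and no reset: what is moved stays moved. The work goes in short steps, Python scripts to look and compute and a shell command to move; the robot and the scene stay as the last step left them, time stands still between calls to the robot, and variables do not carry over. Pictures are saved under pics/ and viewed, and the job is handed in when it is done.

```bash
ls; mkdir -p pics
python3 - <<'E'
from rig import *
import cv2
o=get_obs(); print({k:(v if not hasattr(v,'tolist') else v.tolist()) for k,v in o.items()})
for n in ["scene","top","wrist"]:
    p=snapshot(n); cv2.imwrite(f"pics/{n}0.png",p[:,:,::-1]); print(n,camera_params(n))
E
```

```text
pics
{'clock': 0.0, 'joint_positions': [1.478203012822175, 0.5018210758587366, -0.42678191573733865, 1.5514631014555962, 0.22078077588510348, 1.1382660332878656, -0.2102936396458488], 'dq': [0.00032197238033308324, 0.0002278878351603549, -0.001218171286160424, 0.0024131836108874393, 0.00038941144380340574, 0.000930703170189988, -0.0003527298264716496], 'joint_efforts': [-0.0004036495647596894, -56.95104718208313, -5.8160801231861115, -28.093534111976624, 0.010805442288983613, 0.011695766297634691, 3.6415190862726377e-08], 'ee_pos': [0.2261811323830118, -0.6087923460197971, 0.3028697067301192], 'orientation': [[-0.9373538900648116, -0.0005912340665657263, 0.3483781497491532], [-0.34837864281962555, 0.0018132673216838017, -0.9373521394272143], [-7.750819733103753e-05, -0.9999981812502954, -0.0019056464994066282]], 'wrist_force': [-0.3397303285500972, 0.6994647096843842, 0.06138094453840919], 'ft_torque': [0.008493229017131041, -0.045101960844501666, 0.02364726072558623], 'opening': 0.9979086852835551}
scene {'fx': 430.4716169202125, 'fy': 430.4716169202125, 'cx': 252.90887873353114, 'c
[... 314 characters left out ...]
5, 'cy': 191.94611502702818, 'xyz': array([0.34471694, 0.03493644, 1.40612464]), 'rotation': array([[-0.01633056, -0.99233832,  0.12246617],
       [-0.99983443,  0.01522384, -0.00996723],
       [ 0.00802646, -0.12260866, -0.99242264]])}
wrist {'fx': 297.3186396354542, 'fy': 297.3186396354542, 'cx': 258.31306790726336, 'cy': 187.6859637619415, 'hand_eye': array([[ 2.51457080e-05,  9.61341039e-01,  2.75360502e-01,
        -6.95596136e-02],
       [-3.80893804e-04, -2.75360473e-01,  9.61340972e-01,
        -6.84441552e-02],
       [ 9.99999927e-01, -1.29056708e-04,  3.59244711e-04,
         4.79277339e-04],
       [ 0.00000000e+00,  0.00000000e+00,  0.00000000e+00,
         1.00000000e+00]])}
```

View pics/scene0.png

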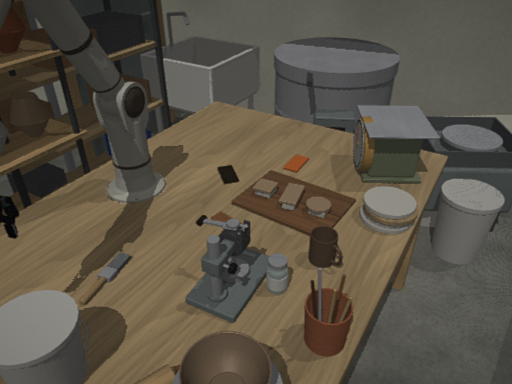

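View pics/top0.png

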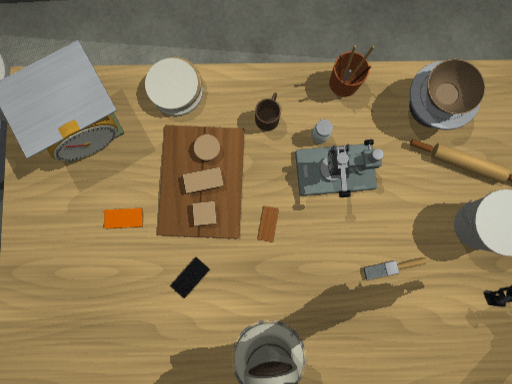

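View pics/wrist0.png

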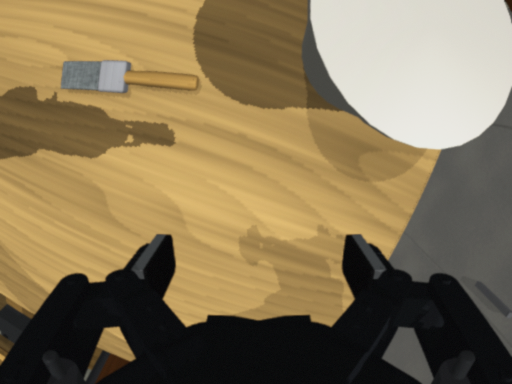

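Run:
```python
import cv2
t=cv2.imread('pics/top0.png')
a=cv2.resize(t[110:250,150:260],None,fx=5,fy=4.2857*1.1667,interpolation=cv2.INTER_CUBIC)
cv2.imwrite('pics/c_tile.png',cv2.resize(t[130:250,150:260],None,fx=5,fy=5,interpolation=cv2.INTER_CUBIC))
cv2.imwrite('pics/c_gauge.png',cv2.resize(t[110:210,280:400],None,fx=6,fy=6,interpolation=cv2.INTER_CUBIC))
s=cv2.imread('pics/scene0.png')
cv2.imwrite('pics/c_sg.png',cv2.resize(s[200:330,170:300],None,fx=4.5,fy=4.5,interpolation=cv2.INTER_CUBIC))
```

```text
(no output)
```

View pics/c_tile.png

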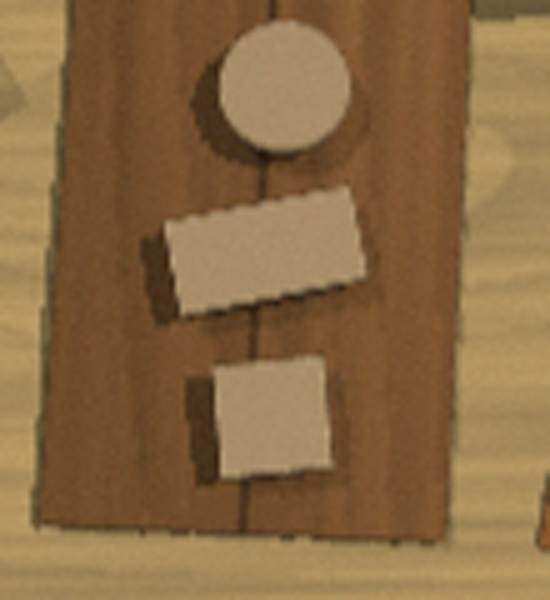

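View pics/c_gauge.png

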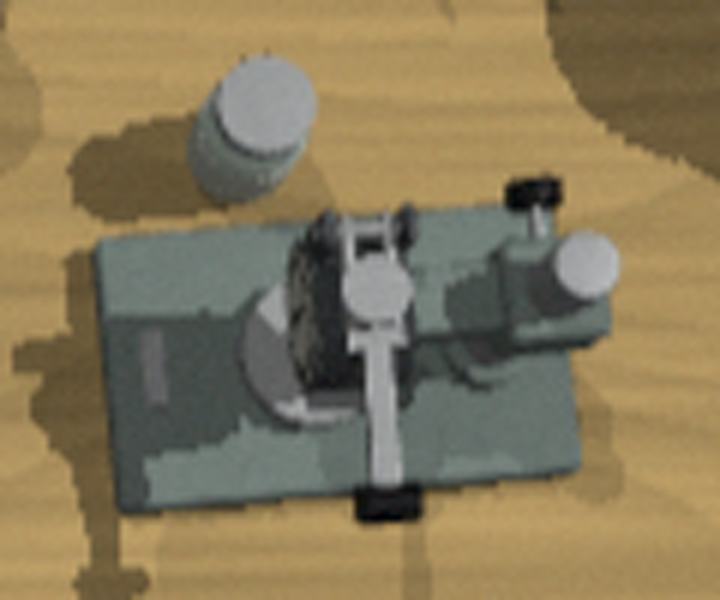

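View pics/c_sg.png

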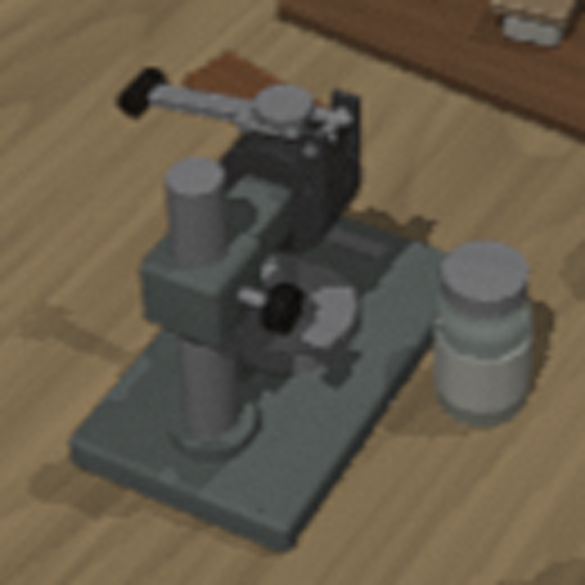

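```bash
cat > h.py <<'E'
import numpy as np, cv2, pickle, os
from scipy.optimize import least_squares
import rig
def proj(cp,P):
    P=np.atleast_2d(P); q=(P-cp['xyz'])@np.asarray(cp['rotation'])
    return np.c_[cp['fx']*q[:,0]/q[:,2]+cp['cx'],cp['fy']*q[:,1]/q[:,2]+cp['cy']]
def ray(cp,uv,z):
    d=np.asarray(cp['rotation'])@np.array([(uv[0]-cp['cx'])/cp['fx'],(uv[1]-cp['cy'])/cp['fy'],1])
    c=np.asarray(cp['xyz']); return c+d*(z-c[2])/d[2]
def wcam(o):
    cp=rig.camera_params('wrist'); T=np.eye(4);T[:3,:3]=o['orientation'];T[:3,3]=o['ee_pos']
    return cp,T@np.asarray(cp['hand_eye'])
def wproj(cp,T,P):
    P=np.atleast_2d(P); q=(P-T[:3,3])@T[:3,:3]
    r=np.hypot(q[:,0],q[:,1]); th=np.arctan2(r,q[:,2])
    return np.c_[cp['fx']*th*q[:,0]/r+cp['cx'],cp['fy']*th*q[:,1]/r+cp['cy']]
def wray(cp,T,uv,z):
    v=np.array([(uv[0]-cp['cx'])/cp['fx'],(uv[1]-cp['cy'])/cp['fy']]); th=np.linalg.norm(v)
    d=T[:3,:3]@np.r_[np.sin(th)*v/th,np.cos(th)]; c=T[:3,3]; return c+d*(z-c[2])/d[2]
def rig2(p,pts):
    c,s=np.cos(p[2]),np.sin(p[2]); pts=np.asarray(pts,float)
    return np.c_[p[0]+c*pts[:,0]-s*pts[:,1],p[1]+s*pts[:,0]+c*pts[:,1],pts[:,2]]
def knob(a): return np.array([0,.03-.13*np.cos(a-.15),.195+.13*np.sin(a-.15)])
def snap(name,f,crop=None,k=1):
    o=rig.get_obs(); im=rig.snapshot(name)[:,:,::-1].copy()
    cv2.imwrite(f'pics/{f}_raw.png',im)
    c=im if crop is None else im[crop[1]:crop[3],crop[0]:crop[2]]
    cv2.imwrite(f'pics/{f}.png',cv2.resize(c,None,fx=k,fy=k,interpolation=cv2.INTER_CUBIC)); return o,im
E
python3 - <<'E'
from h import *
T=rig.camera_params('top');S=rig.camera_params('scene')
g=np.array([[-.11,.075,.025],[.14,-.075,.025],[.095,0,.22],[0,0,.23],knob(0)])
top=np.array([[98,242],[580,466],[587,265],[377,288],[388,500]])/6+[280-.4,110-.4]
gs=np.array([[.14,.075,.025],[.14,-.075,.025],[.095,0,.22],[0,0,.23],knob(0)])
sc=np.array([[293,540],[72,447],[195,172],[284,103],[142,93]])/4.5+[170-.4,200-.4]
gs=gs.copy()
f=lambda p:np.r_[(proj(T,rig2(p,g))-top).ravel(),(proj(S,rig2(p,gs))-sc).ravel()]
r=least_squares(f,[.55,-.2,-1.5],loss='soft_l1'); print('gauge',r.x); print(np.round(f(r.x).reshape(-1,2),1))
for n,P in (('pivot',[0,.03,.195]),('knob',knob(0)),('knobup',knob(.65)),('anvil',[0,0,.045])): print(n,rig2(r.x,[P]).round(4))
for n,m in (('topfit',0),('scfit',1)):
    ff=(lambda p:(proj(T,rig2(p,g))-top).ravel()) if m==0 else (lambda p:(proj(S,rig2(p,gs))-sc).ravel())
    print(n,least_squares(ff,r.x,loss='soft_l1').x)
# tile
tc=np.array([[163,223],[350,186],[366,276],[182,317]])/5+[150-.4,130-.4]
W=np.array([ray(T,u,.049) for u in tc]); print(W.round(4)); print('tile c',W.mean(0), [np.linalg.norm(W[i]-W[(i+1)%4]).round(4) for i in range(4)])
d=(W[1]+W[2]-W[0]-W[3])/2; print('axis deg',np.degrees(np.arctan2(d[1],d[0])))
E
```

```text
gauge [ 0.58717385 -0.21314213 -1.4844195 ]
[[-1.5 -0.7]
 [ 1.  -0. ]
 [-0.4 -0.9]
 [ 1.5 -2.1]
 [ 0.1  0.3]
 [-0.3 -1.9]
 [-1.3 -1.3]
 [ 0.5  0.8]
 [-0.3 -8.6]
 [-0.2  0.2]]
pivot [[ 0.6171 -0.2106  0.195 ]]
knob [[ 0.489  -0.2216  0.1756]]
knobup [[ 0.5034 -0.2204  0.2573]]
anvil [[ 0.5872 -0.2131  0.045 ]]
topfit [ 0.58532587 -0.21250673 -1.48587079]
scfit [ 0.59069542 -0.21638036 -1.49027531]
[[0.5721 0.2607 0.049 ]
 [0.594  0.143  0.049 ]
 [0.5365 0.1333 0.049 ]
 [0.5123 0.2485 0.049 ]]
tile c [0.55375343 0.19637179 0.049     ] [np.float64(0.1197), np.float64(0.0583), np.float64(0.1178), np.float64(0.061)]
axis deg -78.8199158695216
```

```bash
python3 -m pendant '[[20,30,15,-0.02],[42,62,30,-0.05],[64,94,45,-0.08],[86,127,50,-0.11],[108,159,50,-0.14],[130,191,50,-0.17],[152,224,50,-0.2],[174,256,50,-0.23],[196,288,50,-0.25],[218,320,50,-0.27],[240,352,50,-0.27],[255,377,50,-0.27],[263,388,50,-0.27],[263,388,50,-0.27],[263,388,50,-0.27]]' 1
python3 - <<'E'
from h import *
o,im=snap('wrist','w1',None,1.5); print(o['clock'],o['ee_pos'],o['orientation'].round(3) if hasattr(o['orientation'],'round') else o['orientation'],o['joint_positions'],o['wrist_force'])
cp,T=wcam(o)
p=[.5865,-.2135,-1.487]
for n,P in (('pivot',[0,.03,.195]),('knob',knob(0)),('col',[.095,0,.22]),('c',[-.11,.075,.025]),('c',[-.11,-.075,.025]),('c',[.14,-.075,.025])): print(n,(wproj(cp,T,rig2(p,[P]))*1.5).round(1))
E
```

```text
clock: 2.02
ee_pos: [0.4887, -0.2228, 0.3537]
orientation: [[-0.996, -0.001, 0.084], [-0.084, -0.001, -0.996], [0.001, -1.0, 0.0]]
wrist_force: [0.9, -0.1, -0.3]
opening: 0.999
2.025 [ 0.48868413 -0.2228044   0.35366085] [[-0.996 -0.001  0.084]
 [-0.084 -0.001 -0.996]
 [ 0.001 -1.     0.   ]] [ 0.89812598  0.27225154 -0.62080673  1.77210514  0.17285307  1.15239983
 -1.2628975 ] [ 0.94514707 -0.14405812 -0.25540225]
pivot [[383.9  44.3]]
knob [[384.3 280.3]]
col [[584.  106.2]]
c [[263.   48.9]]
c [[265.2 210.6]]
c [[536.4 211.5]]
```

View pics/w1.png

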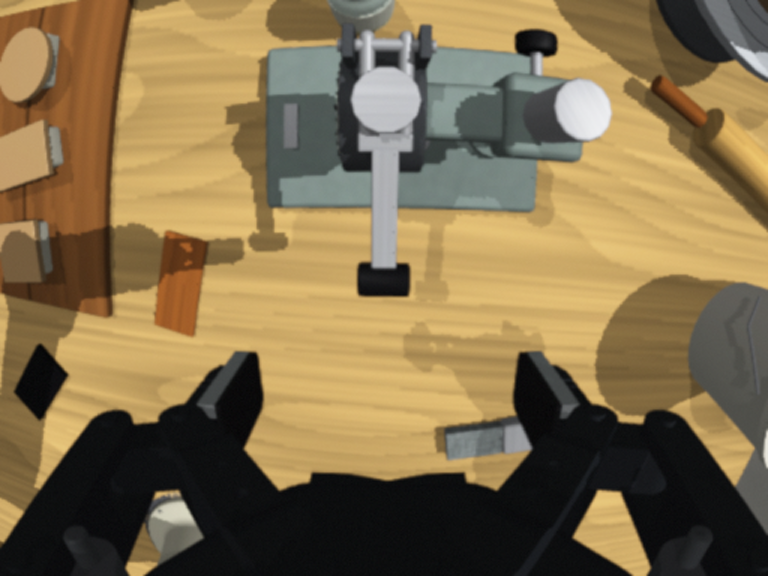

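```bash
python3 -m pendant '[[0,0,-25,0],[0,0,-60,0],[0,1,-95,0],[0,1,-118,0],[0,1,-124,0],[0,1,-124,0],[0,1,-124,0]]' 1
python3 - <<'E'
from h import *
o,im=snap('wrist','w2',None,1.5); print(o['clock'],o['ee_pos'],o['wrist_force'])
E
```

```text
clock: 2.95
ee_pos: [0.4901, -0.2208, 0.2311]
orientation: [[-0.996, 0.002, 0.085], [-0.085, -0.001, -0.996], [-0.002, -1.0, 0.001]]
wrist_force: [-0.2, -0.7, -0.0]
opening: 1.004
2.95 [ 0.49006611 -0.22080305  0.23106555] [-0.19630816 -0.65928118 -0.03200267]
```

View pics/w2.png

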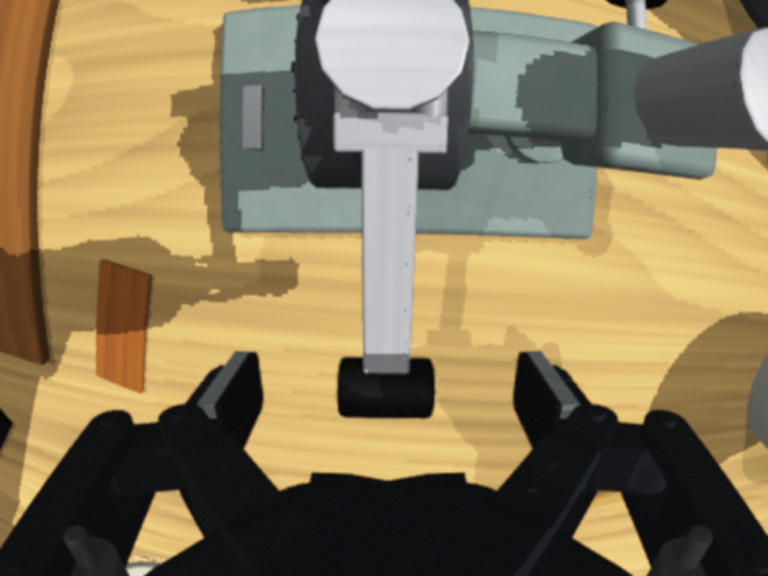

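```bash
python3 -m pendant '[[0,0,0,0],[0,0,0,0],[0,0,0,0],[0,0,0,0],[0,0,0,0],[0,0,0,0],[0,0,0,0],[0,0,0,0]]' -1 30
python3 - <<'E'
from h import *
o,im=snap('wrist','w3',None,1.5); print(o['clock'],o['ee_pos'],o['wrist_force'])
p=[.5865,-.2135,-1.487]
k0=rig2(p,[knob(0)])[0]
for a in (.1,.2,.3,.4,.5,.6,.65,.68): print(a,((rig2(p,[knob(a)])[0]-k0)*1000).round(1))
E
```

```text
clock: 4.0
ee_pos: [0.4895, -0.2203, 0.2301]
orientation: [[-0.996, 0.0, 0.086], [-0.086, -0.0, -0.996], [-0.0, -1.0, 0.0]]
wrist_force: [-1.3, 1.0, 4.2]
opening: 0.347
4.0 [ 0.48950857 -0.22030535  0.2300541 ] [-1.33676789  1.00372807  4.23627685]
0.1 [-1.3 -0.1 12.9]
0.2 [-1.3 -0.1 25.9]
0.3 [ 0.   0.  38.9]
0.4 [ 2.6  0.2 51.6]
0.5 [ 6.4  0.5 64. ]
0.6 [11.4  1.  76. ]
0.65 [14.4  1.2 81.8]
0.68 [16.3  1.4 85.1]
```

View pics/w3.png

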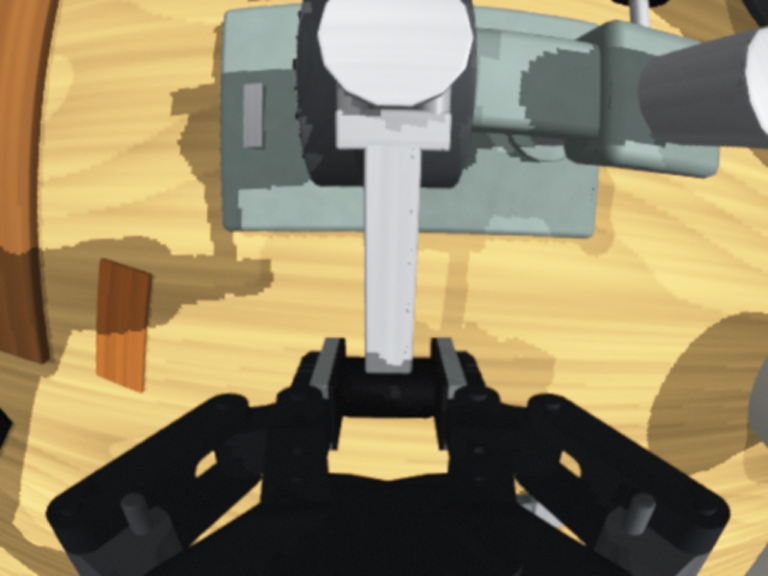

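```bash
python3 -m pendant '[[-1,0,6,0],[-1,0,13,0],[-1,0,20,0],[-1,0,26,0],[-1,0,32,0],[0,0,39,0],[1,0,45,0],[3,0,52,0],[5,0,58,0],[6,0,64,0],[9,1,70,0],[11,1,76,0],[13,1,80,0],[15,1,83,0],[15,1,84,0],[15,1,84,0],[15,1,84,0]]' - 30
python3 - <<'E'
from h import *
o,im=snap('scene','s4',(170,170,300,300),4.5); print(o['clock'],o['ee_pos'],o['wrist_force'])
E
```

```text
clock: 6.18
ee_pos: [0.5046, -0.2192, 0.314]
orientation: [[-0.996, 0.001, 0.086], [-0.086, -0.0, -0.996], [-0.001, -1.0, 0.0]]
wrist_force: [-0.0, -1.0, -5.1]
opening: 0.343
6.175 [ 0.50462645 -0.21919864  0.31401985] [-0.01783966 -1.04032673 -5.10972081]
```

View pics/s4.png

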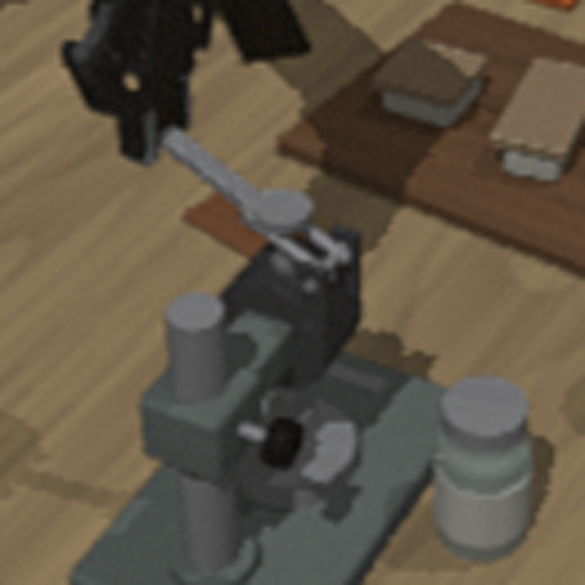

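```bash
python3 -m pendant '[[1,0,2,0],[2,0,4,0],[2,0,5,0],[2,0,5,0],[2,0,5,0]]' - 30
```

```text
clock: 6.85
ee_pos: [0.5063, -0.2191, 0.3171]
orientation: [[-0.996, -0.001, 0.086], [-0.086, 0.002, -0.996], [0.001, -1.0, -0.002]]
wrist_force: [6.2, -1.8, -20.7]
opening: 0.343
```

```bash
python3 -m pendant '[[0,0,-1,0],[0,0,-1,0],[0,0,-1,0],[0,0,-1,0],[0,0,-1,0],[0,0,-1,0],[0,0,-1,0],[0,0,-1,0]]' 1
python3 - <<'E'
from h import *
o,im=snap('wrist','w5',None,1.5); print(o['clock'],o['ee_pos'],o['wrist_force'])
cp,T=wcam(o); p=[.5865,-.2135,-1.487]
for a in (.6,.65): print((wproj(cp,T,rig2(p,[knob(a)]))*1.5).round(1))
E
```

```text
clock: 7.85
ee_pos: [0.5064, -0.2193, 0.3178]
orientation: [[-0.996, -0.0, 0.086], [-0.086, 0.0, -0.996], [0.0, -1.0, -0.0]]
wrist_force: [0.9, 0.4, 1.0]
opening: 0.994
7.85 [ 0.50641649 -0.21927381  0.31784878] [0.94278213 0.35679523 0.99892581]
[[388.4 387.4]]
[[388.5 388.2]]
```

View pics/w5.png

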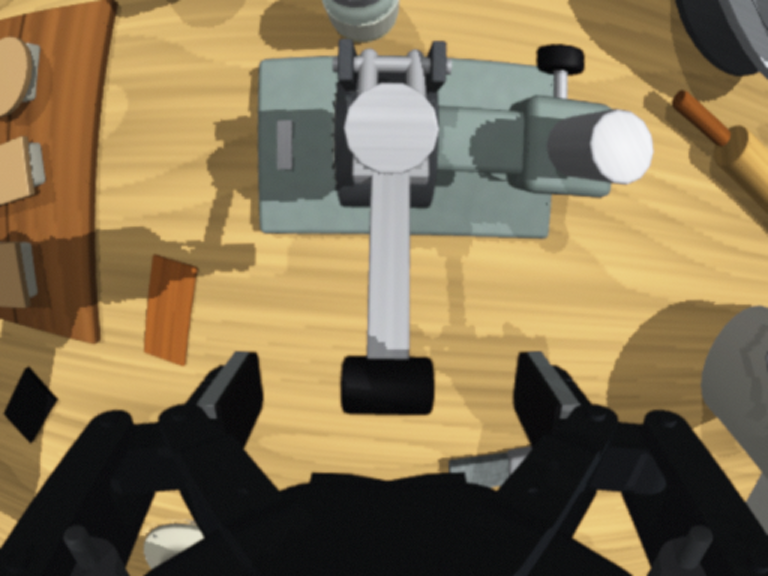

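```bash
python3 -m pendant '[[0,0,20,0],[0,0,50,0],[0,20,60,0.1],[2,50,60,0.24],[5,90,60,0.38],[8,130,60,0.52],[11,170,60,0.66],[14,210,60,0.8],[17,250,50,0.94],[20,290,35,1.08],[24,330,10,1.22],[28,370,-15,1.36],[32,410,-40,1.5],[35,440,-60,1.62],[37,460,-68,1.68],[37,467,-68,1.68],[37,467,-68,1.68],[37,467,-68,1.68]]' 1
python3 - <<'E'
from h import *
o,im=snap('wrist','w6',None,1.5); print(o['clock'],o['ee_pos'],o['joint_positions'],o['wrist_force'])
cp,T=wcam(o); p=[.5537,.1964,np.radians(-78.8)]
print((wproj(cp,T,rig2(p,[[-.06,.03,.049],[-.06,-.03,.049],[.06,-.03,.049],[.06,.03,.049]]))*1.5).round(1))
E
```

```text
clock: 10.15
ee_pos: [0.544, 0.2466, 0.2505]
orientation: [[0.192, 0.001, 0.981], [-0.981, -0.001, 0.192], [0.001, -1.0, 0.001]]
wrist_force: [0.0, 0.6, 0.3]
opening: 1.002
10.15 [0.54399765 0.24662113 0.25045196] [ 0.21935226  0.62210628 -0.95988091  1.72678856  0.56771578  1.096712
 -0.73037632] [0.04309112 0.60208807 0.34801253]
[[435.3 255. ]
 [338.9 255.2]
 [345.8 419.2]
 [429.3 419. ]]
```

View pics/w6.png

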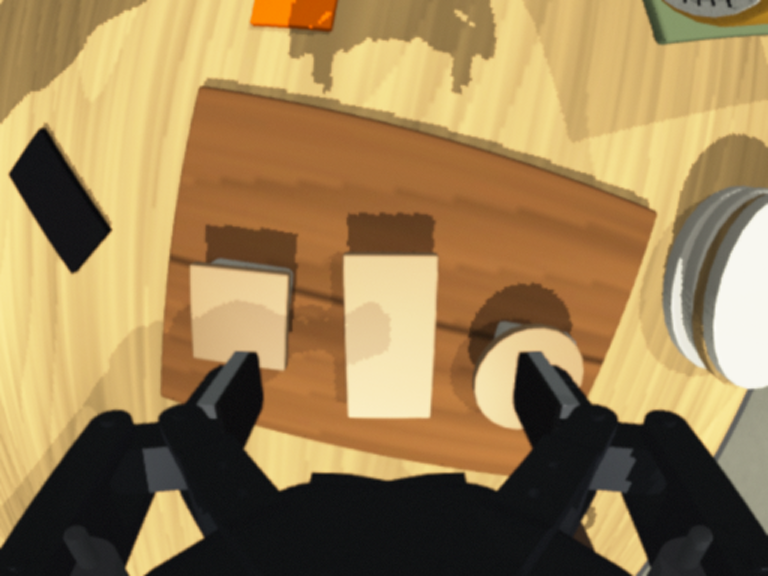

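Run:
```python
from h import *
im=cv2.imread('pics/w6_raw.png'); cv2.imwrite('pics/w6c.png',cv2.resize(im[155:295,210:310],None,fx=4,fy=4,interpolation=cv2.INTER_CUBIC))
```

```text
(no output)
```

View pics/w6c.png

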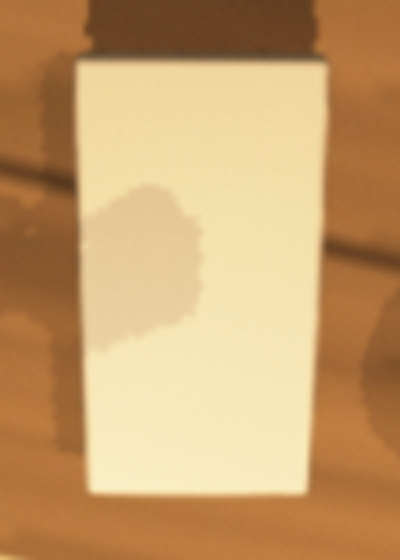

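Run:
```python
from h import *
o=rig.get_obs(); cp,T=wcam(o)
L=[[-.06,.03,.049],[-.06,-.03,.049],[.06,-.03,.049],[.06,.03,.049]]
uv=np.array([[328,63],[76,63],[89,493],[307,494]])/4+[210-.4,155-.4]
r=least_squares(lambda p:(wproj(cp,T,rig2(p,L))-uv).ravel(),[.5537,.1964,-1.375])
print(r.x,np.degrees(r.x[2]),r.fun.round(1)); p=r.x
g=rig2(p,[[-.052,0,.049]])[0]; print('grip pt',g,'dz',g-o['ee_pos'])
R=np.array(o['orientation']); print('yaw toolx',np.degrees(np.arctan2(R[1,0],R[0,0])))
```

```text
[ 0.55495831  0.1969674  -1.38422258] -79.31011171692705 [ 0.6 -0.6 -0.7 -0.9 -0.6  1.1  0.6  1.1]
grip pt [0.54531267 0.24806497 0.049     ] dz [ 0.00129875  0.00157697 -0.2014106 ]
yaw toolx -78.95366412286381
```

```bash
python3 -m pendant '[[0,0,-15,0],[1,1,-45,0],[1,1,-80,0],[1,1,-110,-0.006],[1,1,-135,-0.006],[1,1,-146,-0.006],[1,1,-150,-0.006],[1,1,-150,-0.006],[1,1,-150,-0.006]]' 0.75
python3 - <<'E'
from h import *
o,im=snap('wrist','w7',None,1.5); print(o['clock'],o['ee_pos'],o['wrist_force'])
E
```

```text
clock: 11.32
ee_pos: [0.5451, 0.2491, 0.1009]
orientation: [[0.188, 0.002, 0.982], [-0.982, 0.001, 0.188], [-0.0, -1.0, 0.002]]
wrist_force: [0.8, -0.2, -0.0]
opening: 0.874
11.325 [0.54505906 0.2490786  0.10091414] [ 0.84704565 -0.21986881 -0.0474633 ]
```

View pics/w7.png

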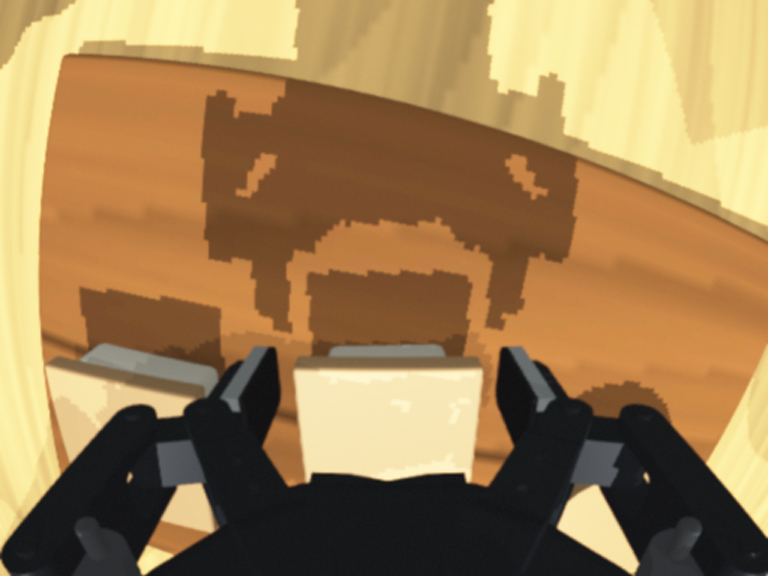

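```bash
python3 -m pendant '[[0,0,0,0],[0,0,0,0],[0,0,0,0],[0,0,0,0],[0,0,0,0],[0,0,0,0],[0,0,0,0]]' -1 60 && python3 -m pendant '[[0,0,5,0],[0,0,15,0],[0,0,35,0],[0,0,60,0],[0,0,90,0],[0,0,115,0],[0,0,120,0],[0,0,120,0]]'
python3 - <<'E'
from h import *
o,im=snap('wrist','w8',None,1.5); print(o['clock'],o['ee_pos'],o['wrist_force'],o['ft_torque'])
o,im=snap('scene','s8',(220,120,400,260),4)
E
```

```text
clock: 12.25
ee_pos: [0.545, 0.2489, 0.1011]
orientation: [[0.188, 0.001, 0.982], [-0.982, 0.0, 0.188], [0.0, -1.0, 0.001]]
wrist_force: [-1.8, -0.1, 5.8]
opening: 0.681
clock: 13.25
ee_pos: [0.5446, 0.2485, 0.2204]
orientation: [[0.188, 0.001, 0.982], [-0.982, -0.0, 0.188], [0.0, -1.0, 0.001]]
wrist_force: [-0.8, 0.3, -1.5]
opening: 0.684
13.25 [0.54456973 0.24852885 0.22044997] [-0.79515398  0.28104183 -1.51343153] [ 0.15541744 -0.01298981  0.00038745]
```

View pics/w8.png

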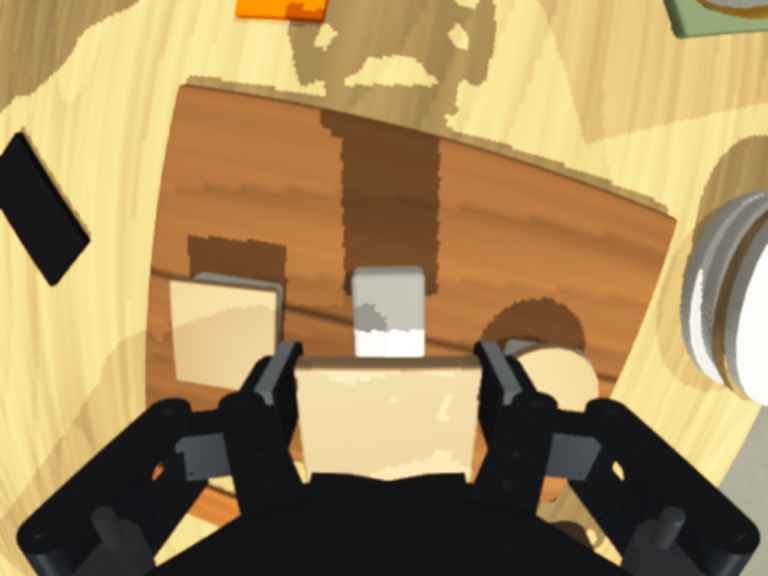

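View pics/s8.png

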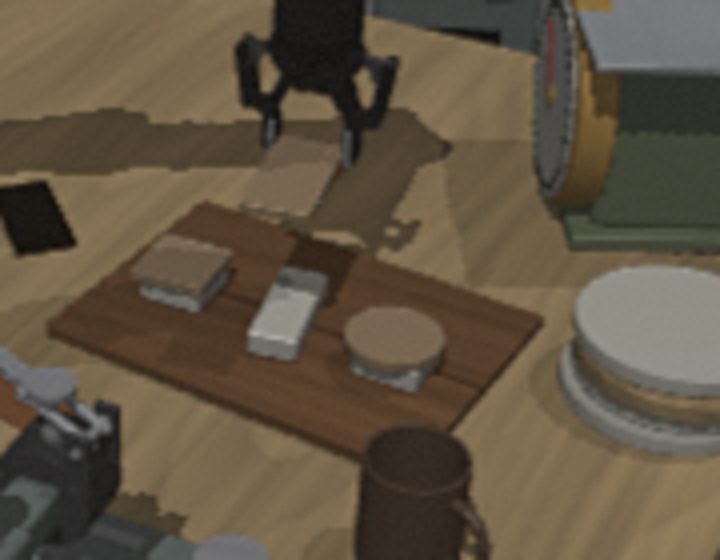

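Run:
```python
from h import *
im=cv2.imread('pics/w1_raw.png'); cv2.imwrite('pics/w1c.png',cv2.resize(im[10:210,160:420],None,fx=3,fy=3,interpolation=cv2.INTER_CUBIC))
im=cv2.imread('pics/w2_raw.png'); cv2.imwrite('pics/w2c.png',cv2.resize(im[0:190,130:420],None,fx=2.7,fy=2.7,interpolation=cv2.INTER_CUBIC))
```

```text
(no output)
```

View pics/w1c.png

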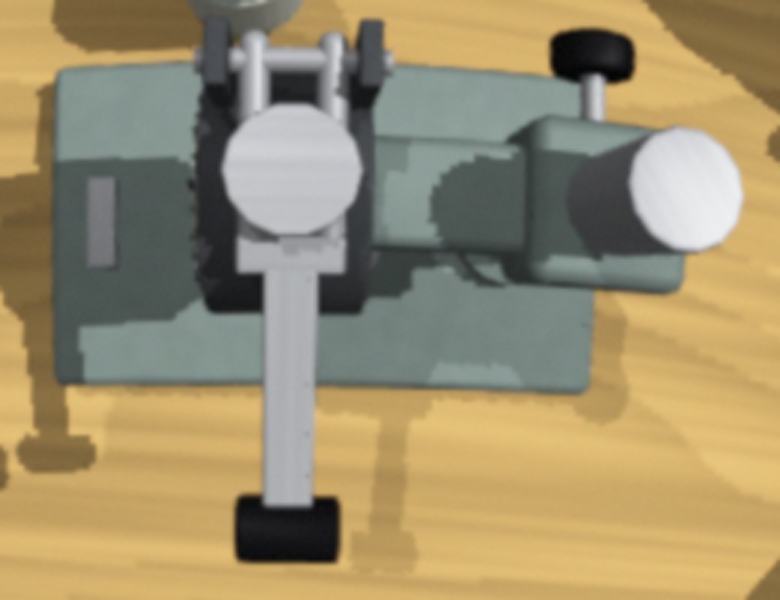

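View pics/w2c.png

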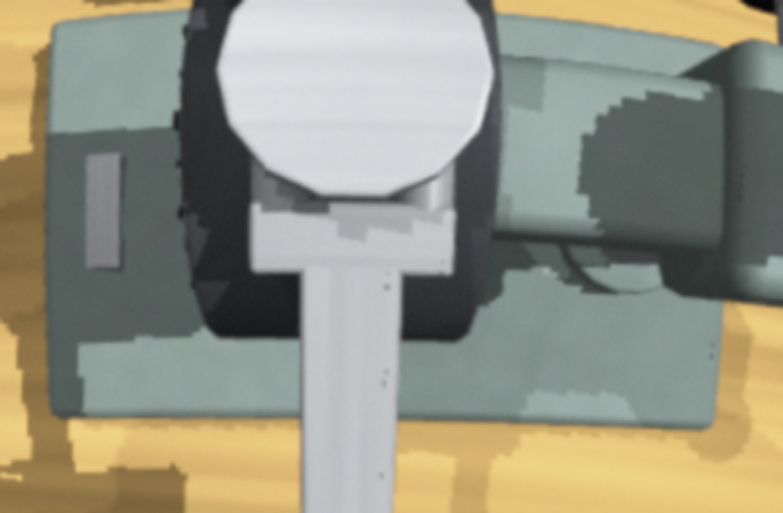

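Run:
```python
from h import *
R1=np.array([[-0.996,-0.001,0.084],[-0.084,-0.001,-0.996],[0.001,-1.0,0]]);R2=np.array([[-0.996,0.002,0.085],[-0.085,-0.001,-0.996],[-0.002,-1,0.001]])
o1=dict(ee_pos=np.array([ 0.48868413,-0.2228044,0.35366085]),orientation=np.linalg.svd(R1)[0]@np.linalg.svd(R1)[2])
o2=dict(ee_pos=np.array([ 0.49006611,-0.22080305,0.23106555]),orientation=np.linalg.svd(R2)[0]@np.linalg.svd(R2)[2])
c1=wcam(o1);c2=wcam(o2)
B=[[-.11,.075,.025],[-.11,-.075,.025],[.14,-.075,.025]]
u1=np.array([[56,71],[56,383],[589,391],[687,190],[287,529]])/3+[160-.33,10-.33]
u2=np.array([[51,24],[50,415],[716,427]])/2.7+[130-.3,-.3]
P1=np.array(B+[[.095,0,.22],knob(0)])
Tc=rig.camera_params('top');S=rig.camera_params('scene')
g=np.array([[-.11,.075,.025],[.14,-.075,.025],[.095,0,.22],knob(0)])
top=np.array([[98,242],[580,466],[587,265],[388,500]])/6+[280-.4,110-.4]
f1=lambda p:(wproj(*c1,rig2(p,P1))-u1).ravel()
f2=lambda p:(wproj(*c2,rig2(p,B))-u2).ravel()
ft=lambda p:(proj(Tc,rig2(p,g))-top).ravel()
for n,f in (('w1',f1),('w2',f2),('w12',lambda p:np.r_[f1(p),f2(p)]),('all',lambda p:np.r_[f1(p),f2(p),ft(p)])):
    r=least_squares(f,[.5865,-.2135,-1.487]); print(n,r.x.round(4),r.fun.round(1))
```

```text
w1 [ 0.5864 -0.2132 -1.4994] [-2.  -2.2 -1.9  1.7  1.3  1.8  1.4 -1.   0.1  0.4]
w2 [ 0.5875 -0.2143 -1.4959] [-1.8 -3.3 -1.1  2.2  2.8  1.1]
w12 [ 0.5868 -0.2136 -1.4988] [-1.7 -2.4 -1.5  1.4  1.6  1.5  2.  -1.5  0.7 -0.  -2.3 -2.9 -2.   2.5
  1.9  2.1]
all [ 0.5868 -0.2137 -1.4986] [-1.7 -2.4 -1.5  1.5  1.6  1.5  2.  -1.5  0.8 -0.  -2.3 -2.9 -1.9  2.6
  1.9  2.  -1.1 -1.1  0.9  0.7 -0.1 -0.3 -0.2  0.5]
```

```bash
python3 -m pendant '[[1,-10,0,0],[4,-40,0,-0.02],[8,-80,0,-0.04],[12,-120,0,-0.06],[16,-160,0,-0.08],[20,-200,-10,-0.1],[24,-240,-25,-0.117],[28,-275,-45,-0.117],[30,-300,-70,-0.117],[31,-312,-90,-0.117],[31,-313,-102,-0.117],[31,-313,-105,-0.117],[31,-313,-105,-0.117],[31,-313,-105,-0.117]]'
python3 - <<'E'
from h import *
o,im=snap('scene','s9',(180,180,340,320),4.5); print(o['clock'],o['ee_pos'],o['wrist_force'])
o,im=snap('wrist','w9',None,1.5)
E
```

```text
clock: 15.1
ee_pos: [0.5761, -0.0632, 0.1158]
orientation: [[0.074, 0.002, 0.997], [-0.997, 0.0, 0.074], [0.0, -1.0, 0.002]]
wrist_force: [0.5, 0.0, -2.2]
opening: 0.685
15.1 [ 0.57606789 -0.06318648  0.11579714] [ 0.47199451  0.01229674 -2.15711234]
```

View pics/s9.png

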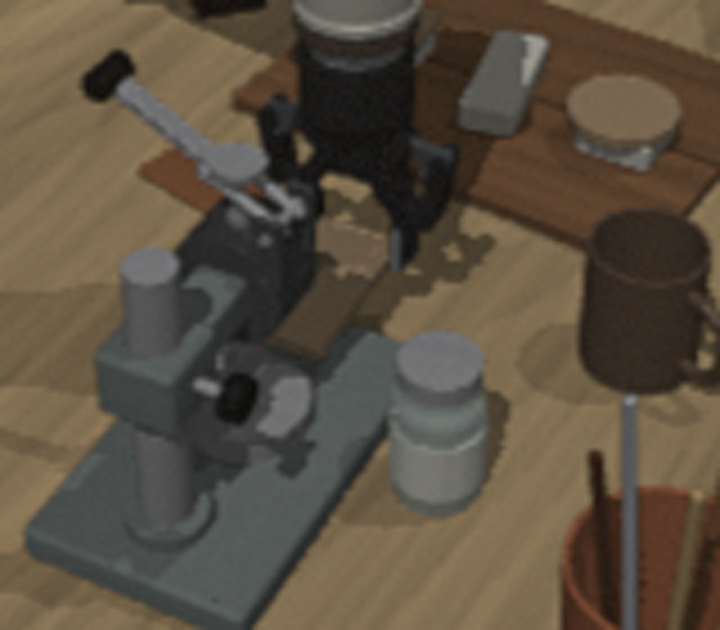

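View pics/w9.png

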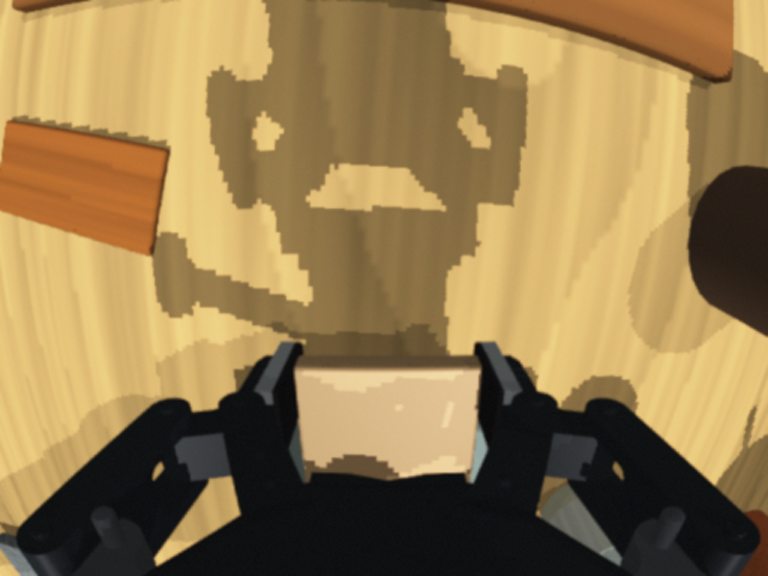

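```bash
python3 -m pendant '[[0,-5,0,0],[1,-15,0,0],[2,-25,0,0],[3,-35,0,0],[3,-40,0,0],[3,-40,0,0]]'
python3 - <<'E'
from h import *
o,im=snap('scene','s10',(180,180,340,320),4.5); print(o['clock'],o['ee_pos'],o['wrist_force'])
E
```

```text
clock: 15.95
ee_pos: [0.5783, -0.105, 0.1148]
orientation: [[0.071, -0.0, 0.997], [-0.997, 0.0, 0.071], [-0.0, -1.0, -0.0]]
wrist_force: [0.8, -0.5, -2.2]
opening: 0.682
15.95 [ 0.5783462  -0.10497396  0.11478894] [ 0.77278323 -0.54092034 -2.20799878]
```

View pics/s10.png

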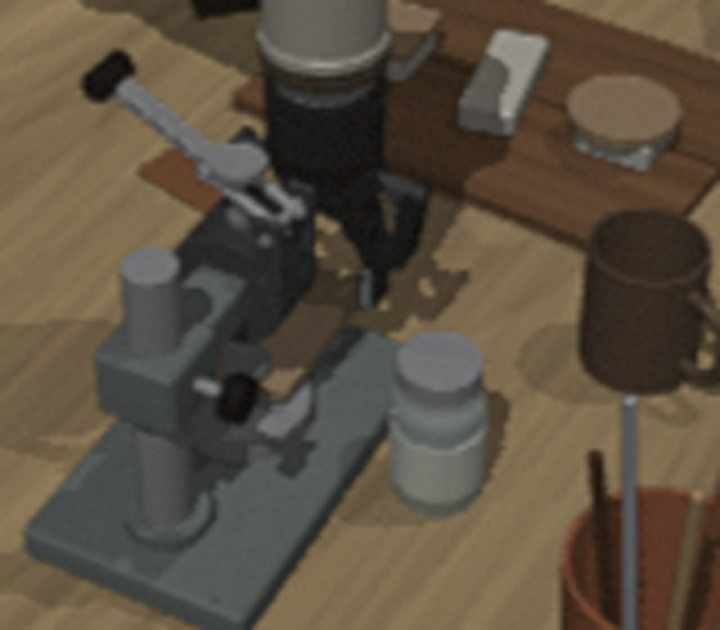

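```bash
python3 -m pendant '[[0,-6,0,0],[1,-14,0,0],[2,-22,0,0],[2,-26,0,0],[2,-26,0,0],[2,-26,-3,0],[2,-26,-6,0],[2,-26,-7,0],[2,-26,-7,0]]'
```

```text
clock: 17.12
ee_pos: [0.5804, -0.1301, 0.1078]
orientation: [[0.072, -0.0, 0.997], [-0.997, 0.0, 0.072], [-0.0, -1.0, -0.0]]
wrist_force: [-0.5, 0.7, -1.7]
opening: 0.683
```

```bash
python3 -m pendant '[[0,0,-1,0],[0,0,-1,0],[0,0,-1,0]]'; python3 -m pendant '[[0,0,-1,0],[0,0,-1,0],[0,0,-1,0]]'
```

```text
clock: 17.5
ee_pos: [0.5806, -0.1301, 0.1071]
orientation: [[0.072, 0.0, 0.997], [-0.997, 0.0, 0.072], [-0.0, -1.0, 0.0]]
wrist_force: [-0.7, 0.4, -0.6]
opening: 0.687
clock: 17.88
ee_pos: [0.5806, -0.1301, 0.1063]
orientation: [[0.072, 0.0, 0.997], [-0.997, -0.0, 0.072], [0.0, -1.0, 0.0]]
wrist_force: [-2.5, 1.2, 3.9]
opening: 0.68
```

```bash
python3 -m pendant '[[0,0,0,0],[0,0,0,0],[0,0,0,0],[0,0,0,0],[0,0,0,0]]' 0.75
python3 - <<'E'
from h import *
o,im=snap('wrist','w11',None,1.5); print(o['clock'],o['ee_pos'],o['wrist_force'],o['opening'])
E
```

```text
clock: 18.5
ee_pos: [0.5804, -0.1303, 0.1059]
orientation: [[0.072, -0.0, 0.997], [-0.997, 0.0, 0.072], [-0.0, -1.0, -0.0]]
wrist_force: [-0.6, 0.9, 0.0]
opening: 0.873
18.5 [ 0.58043607 -0.13030295  0.10585923] [-0.59940511  0.94176225  0.02670501] 0.8728079854818365
```

View pics/w11.png

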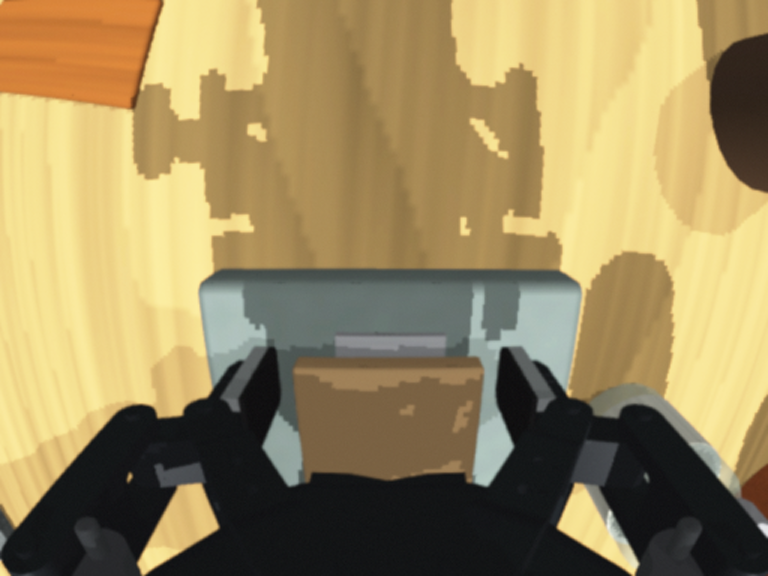

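Run:
```python
from h import *
o=rig.get_obs(); cp,T=wcam(o)
for uv in ([203,289],[580,288]): print(wray(cp,T,np.array(uv)/1.5,.025))
print('tile front corners',[wray(cp,T,np.array(uv)/1.5,.055).round(4) for uv in ([295,367],[482,370])])
p=[.5868,-.2137,-1.499]; print(rig2(p,[[-.11,-.075,.025],[-.11,.075,.025],[-.09,-.03,.055],[-.09,.03,.055]]).round(4))
im=cv2.imread('pics/w11_raw.png'); cv2.imwrite('pics/w11c.png',cv2.resize(im[165:330,120:400],None,fx=2.8,fy=2.8,interpolation=cv2.INTER_CUBIC))
```

```text
[ 0.51021079 -0.11164457  0.025     ]
[ 0.65028158 -0.10118965  0.025     ]
tile front corners [array([ 0.5517, -0.1242,  0.055 ]), array([ 0.6084, -0.1211,  0.055 ])]
[[ 0.5041 -0.1094  0.025 ]
 [ 0.6537 -0.0986  0.025 ]
 [ 0.5504 -0.1261  0.055 ]
 [ 0.6103 -0.1218  0.055 ]]
```

View pics/w11c.png

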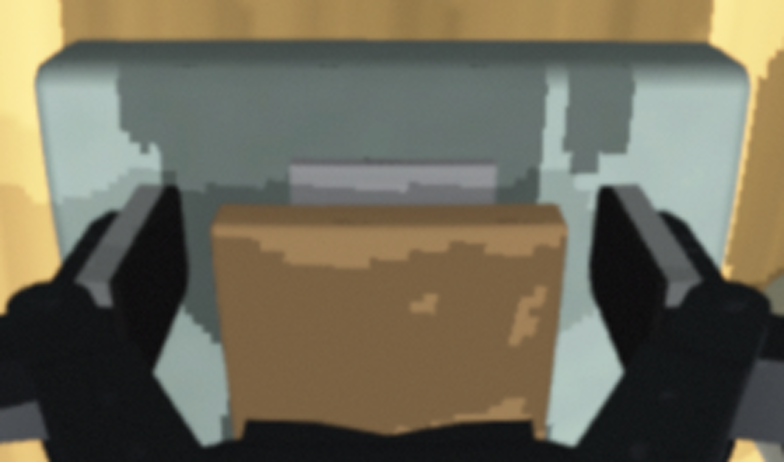

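```bash
python3 -m pendant '[[-1,8,0,0],[-2,20,2,0],[-3,35,5,0],[-3,40,5,0],[-3,40,5,0],[-3,40,5,0]]' && python3 -m pendant '[[0,0,0,0],[0,0,0,0],[0,0,0,0],[0,0,0,0],[0,0,0,0],[0,0,0,0]]' -0.3
python3 - <<'E'
from h import *
o,im=snap('wrist','w12',None,1.5); print(o['clock'],o['ee_pos'],o['wrist_force'],o['opening'])
cp,T=wcam(o)
print('tile front corners',[wray(cp,T,np.array(uv)/1.5,.055).round(4) for uv in ([295,367],[482,370])])
o,im=snap('scene','s12',(180,180,340,320),4.5)
E
```

```text
clock: 19.3
ee_pos: [0.5775, -0.0908, 0.1108]
orientation: [[0.071, -0.0, 0.997], [-0.997, -0.001, 0.071], [0.001, -1.0, -0.0]]
wrist_force: [0.1, 0.4, -0.5]
opening: 0.874
clock: 20.05
ee_pos: [0.5774, -0.0903, 0.1109]
orientation: [[0.072, 0.0, 0.997], [-0.997, 0.0, 0.072], [-0.0, -1.0, 0.0]]
wrist_force: [0.5, 0.3, 0.2]
opening: 0.349
20.05 [ 0.57743985 -0.09026838  0.11093172] [0.47787143 0.32775485 0.15515887] 0.3486619227283933
tile front corners [array([ 0.5477, -0.0868,  0.055 ]), array([ 0.6068, -0.0837,  0.055 ])]
```

View pics/w12.png

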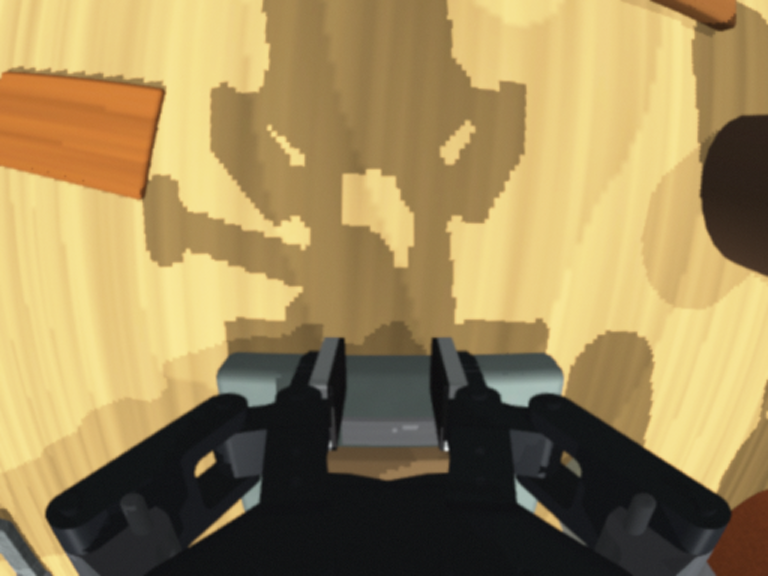

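View pics/s12.png

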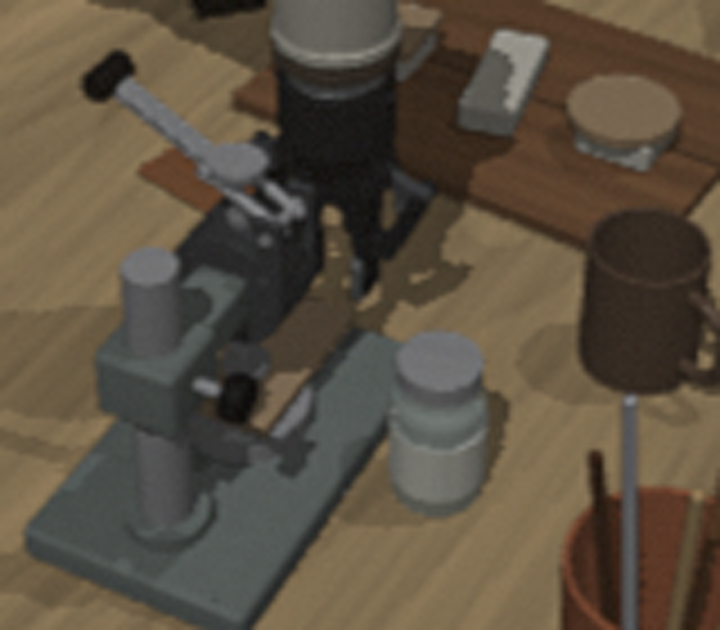

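```bash
python3 -m pendant '[[0,-6,0,0],[1,-12,0,0],[1,-17,0,0],[1,-20,0,0],[2,-22,0,0],[2,-24,0,0],[2,-26,0,0]]';python3 -m pendant '[[0,-2,0,0],[0,-4,0,0],[0,-6,0,0],[1,-8,0,0],[1,-10,0,0],[1,-12,0,0]]';python3 -m pendant '[[0,-2,0,0],[0,-4,0,0],[0,-6,0,0],[1,-8,0,0],[1,-8,0,0],[1,-8,0,0]]'
python3 - <<'E'
from h import *
o,im=snap('wrist','w13',None,1.5); print(o['clock'],o['ee_pos'],o['wrist_force'],o['opening'])
o,im=snap('scene','s13',(180,180,340,320),4.5)
E
```

```text
clock: 21.02
ee_pos: [0.5794, -0.116, 0.1109]
orientation: [[0.073, 0.0, 0.997], [-0.997, 0.0, 0.073], [-0.0, -1.0, 0.0]]
wrist_force: [-0.6, 0.7, -0.3]
opening: 0.351
clock: 21.78
ee_pos: [0.5805, -0.1284, 0.111]
orientation: [[0.072, 0.0, 0.997], [-0.997, 0.0, 0.072], [-0.0, -1.0, 0.0]]
wrist_force: [-0.1, 1.4, -0.3]
opening: 0.352
clock: 22.52
ee_pos: [0.5815, -0.1366, 0.1109]
orientation: [[0.072, 0.0, 0.997], [-0.997, -0.0, 0.072], [0.0, -1.0, 0.0]]
wrist_force: [-0.3, 0.0, 0.1]
opening: 0.35
22.525 [ 0.58153033 -0.13660948  0.11093682] [-0.33955907  0.04116167  0.09453311] 0.3499618233148828
```

View pics/w13.png

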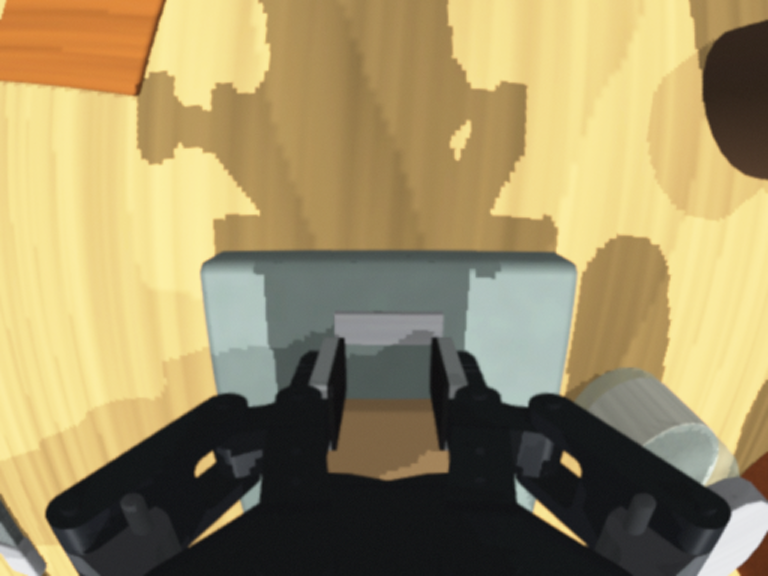

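View pics/s13.png

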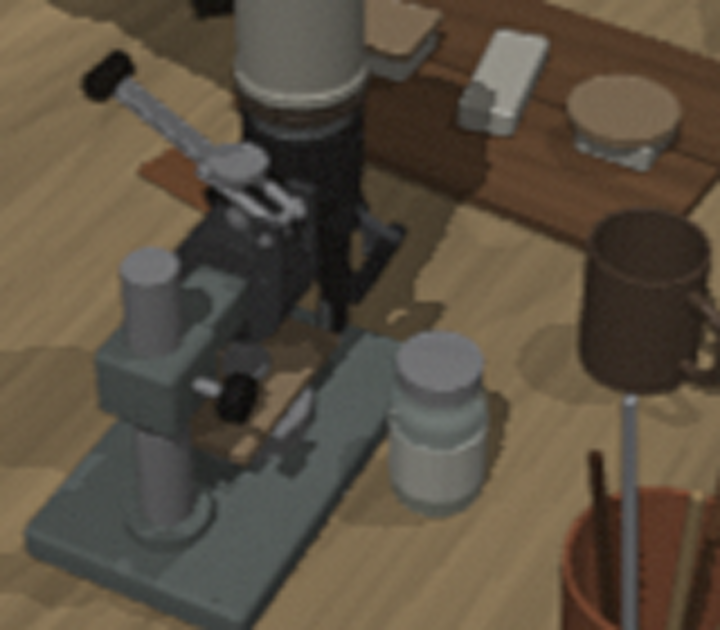

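Run:
```python
from h import *
o=rig.get_obs(); cp,T=wcam(o); p=np.array([.5868,-.2137,-1.499]);u=np.array([np.cos(p[2]),np.sin(p[2])])
for uv in ([350,400],[425,400],[388,412]):
    for z in (.045,.055):
        P=wray(cp,T,np.array(uv)/1.5,z); print(uv,z,P.round(4),'gx',((P[:2]-p[:2])@u*1000).round(1))
P=wray(cp,T,np.array([388,265])/1.5,.025); print('front plate gx',((P[:2]-p[:2])@u*1000).round(1))
print('TCP gx',(o['ee_pos'][:2]-p[:2])@u)
S=rig.camera_params('scene')
for x in (.06,.05,.045): print(x,((proj(S,rig2(p,[[x,.03,.055],[x,-.03,.055]]))-[180,180])*4.5).round(0))
im=cv2.imread('pics/w13_raw.png'); cv2.imwrite('pics/w13c.png',cv2.resize(im[200:330,190:330],None,fx=5,fy=4.5,interpolation=cv2.INTER_CUBIC))
```

```text
[350, 400] 0.045 [ 0.5691 -0.1497  0.045 ] gx -65.1
[350, 400] 0.055 [ 0.5697 -0.1435  0.055 ] gx -71.2
[425, 400] 0.045 [ 0.5953 -0.1478  0.045 ] gx -65.1
[425, 400] 0.055 [ 0.5939 -0.1418  0.055 ] gx -71.2
[388, 412] 0.045 [ 0.5827 -0.1536  0.045 ] gx -60.2
[388, 412] 0.055 [ 0.5823 -0.1472  0.055 ] gx -66.7
front plate gx -108.6
TCP gx -0.07739652268384221
0.06 [[238. 461.]
 [151. 428.]]
0.05 [[247. 450.]
 [160. 417.]]
0.045 [[251. 444.]
 [164. 412.]]
```

View pics/w13c.png

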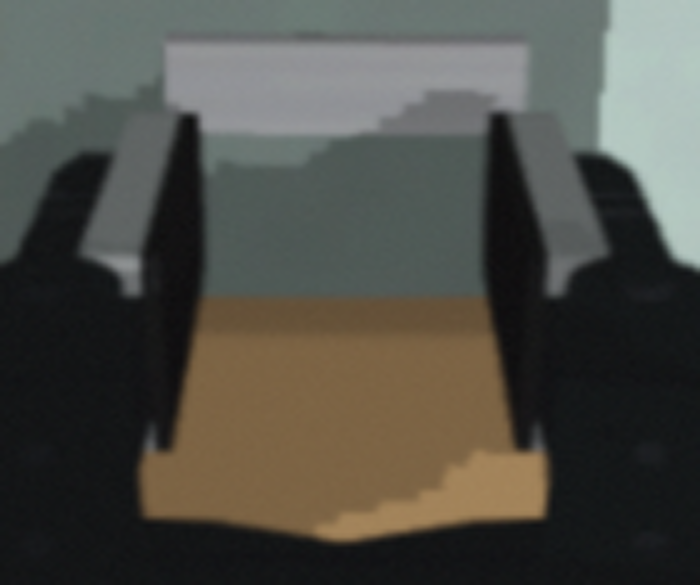

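```bash
python3 -m pendant '[[0,-2,0,0],[0,-4,0,0],[0,-5,0,0],[0,-6,0,0],[0,-6,0,0],[0,-6,0,0]]'
python3 - <<'E'
from h import *
o,im=snap('wrist','w14',(190,150,330,330),4); print(o['clock'],o['ee_pos'],o['wrist_force'],o['opening'])
o,im=snap('scene','s14',(190,230,280,320),6.5)
p=np.array([.5868,-.2137,-1.499]);S=rig.camera_params('scene')
for P in ([.14,.075,.025],[.14,-.075,.025],[.06,.03,.055],[.06,-.03,.055],[.095,0,.22],[0,.04,.045]): print(P,((proj(S,rig2(p,[P]))-[190,230])*6.5).round(0))
E
```

```text
clock: 23.38
ee_pos: [0.5815, -0.1423, 0.111]
orientation: [[0.072, 0.0, 0.997], [-0.997, -0.0, 0.072], [0.0, -1.0, 0.0]]
wrist_force: [0.5, 0.4, 0.6]
opening: 0.347
23.375 [ 0.58154074 -0.14233492  0.11097416] [0.4570767  0.35842055 0.56904201] 0.3470282378487196
[0.14, 0.075, 0.025] [[281. 571.]]
[0.14, -0.075, 0.025] [[-41. 436.]]
[0.06, 0.03, 0.055] [[279. 341.]]
[0.06, -0.03, 0.055] [[153. 293.]]
[0.095, 0, 0.22] [[147.  55.]]
[0, 0.04, 0.045] [[371. 273.]]
```

View pics/w14.png

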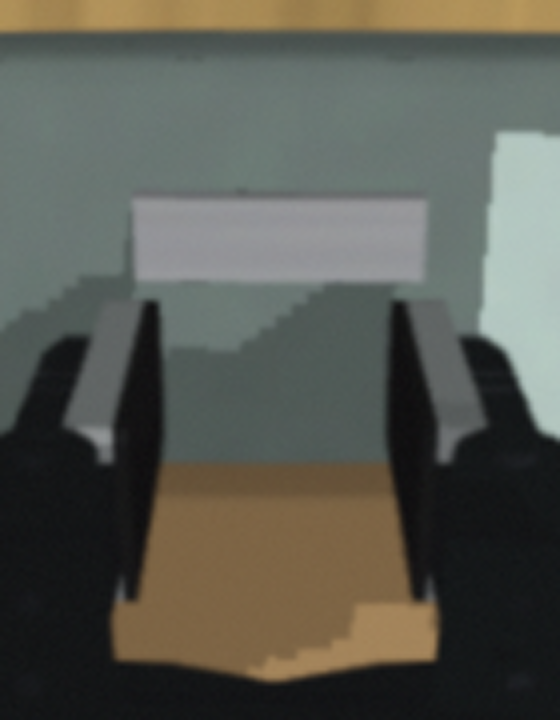

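View pics/s14.png

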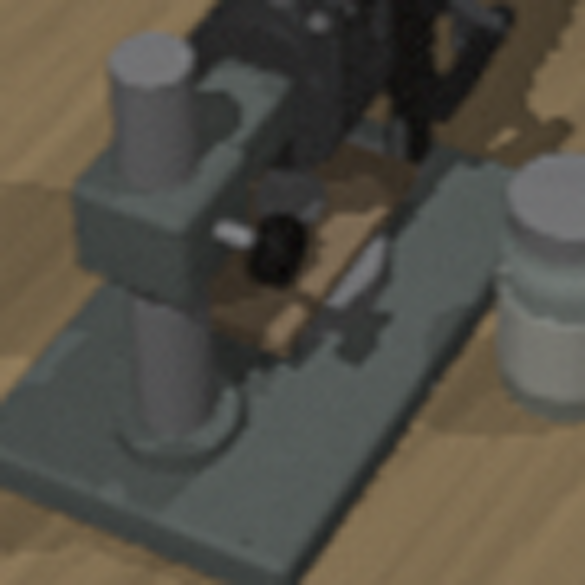

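```bash
python3 -m pendant '[[-1,8,0,0],[-2,25,0,0],[-4,50,0,0],[-5,70,20,0],[-5,75,60,0],[-5,75,110,0],[-5,75,160,0],[-5,75,210,0],[-5,75,250,0],[-5,75,267,0],[-5,75,267,0]]' 0.75
python3 - <<'E'
from h import *
o,im=snap('wrist','w15',None,1.5); print(o['clock'],o['ee_pos'],o['wrist_force'],o['opening'])
o,im=snap('scene','s15',(190,210,300,320),5.4)
E
```

```text
clock: 24.85
ee_pos: [0.5767, -0.0665, 0.3792]
orientation: [[0.073, 0.002, 0.997], [-0.997, -0.001, 0.073], [0.001, -1.0, 0.002]]
wrist_force: [0.1, 0.8, -0.8]
opening: 0.878
24.85 [ 0.57666272 -0.06647134  0.37915715] [ 0.06956443  0.78852676 -0.75890652] 0.8780693300295669
```

View pics/w15.png

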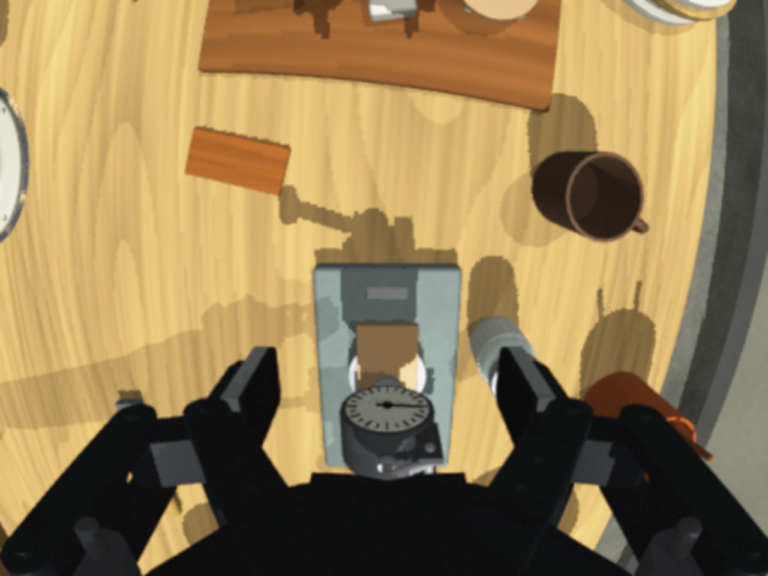

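View pics/s15.png

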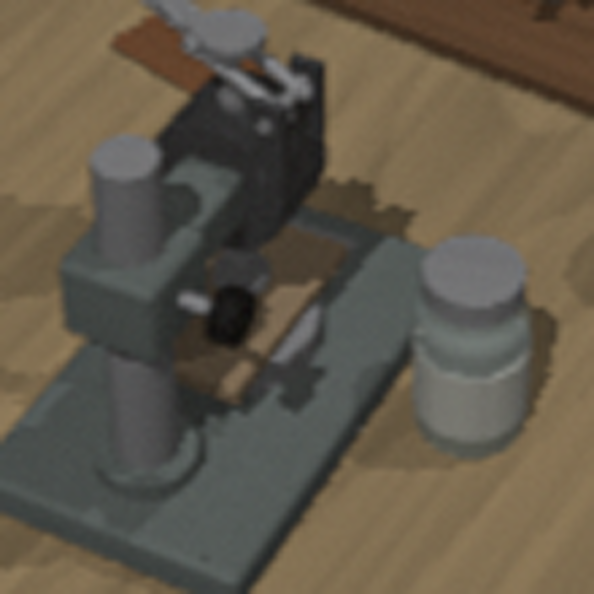

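Run:
```python
from h import *
im=cv2.imread('pics/w15_raw.png'); cv2.imwrite('pics/w15c.png',cv2.resize(im[165:320,200:320],None,fx=5,fy=3.8,interpolation=cv2.INTER_CUBIC))
o=rig.get_obs(); cp,T=wcam(o); p=np.array([.5868,-.2137,-1.499])
f=lambda P:((wproj(cp,T,rig2(p,P))-[200,165])*[5,3.8]).round(0).tolist()
print('base',f([[-.11,-.075,.025],[-.11,.075,.025],[.14,.075,.025]])); print('tile',f([[-.06,-.03,.055],[-.06,.03,.055],[-.06,-.03,.045]])); print('anvil',f([[-.0,-.04,.045],[0,.04,.045]]),'face',f([[-.026,0,.145]]),'foot',f([[0,0,.069]]))
```

```text
base [[41.0, 51.0], [551.0, 51.0], [502.0, 562.0]]
tile [[190.0, 201.0], [402.0, 201.0], [192.0, 191.0]]
anvil [[164.0, 330.0], [427.0, 330.0]] face [[296.0, 409.0]] foot [[295.0, 360.0]]
```

View pics/w15c.png

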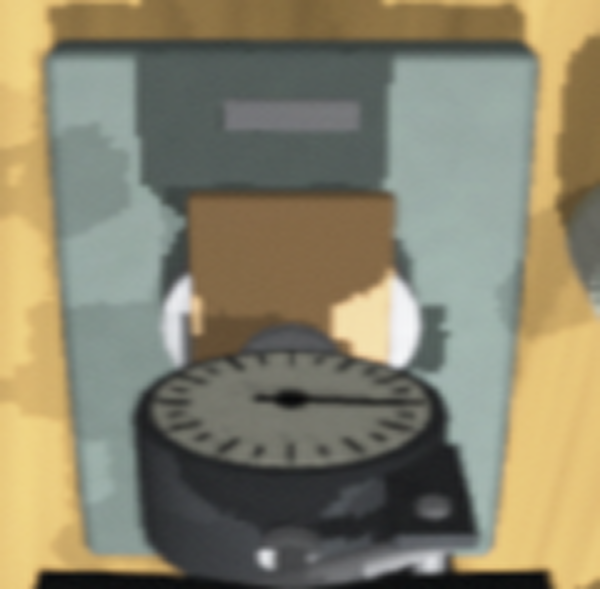

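```bash
python3 -m pendant '[[0,0,0,-0.08],[-5,-5,0,-0.22],[-12,-20,0,-0.36],[-20,-40,0,-0.5],[-28,-60,0,-0.64],[-36,-80,0,-0.78],[-44,-100,0,-0.92],[-52,-120,0,-1.06],[-60,-138,0,-1.2],[-66,-148,0,-1.34],[-70,-153,0,-1.48],[-70,-153,0,-1.56],[-70,-153,0,-1.56],[-70,-153,0,-1.56]]' 1
python3 - <<'E'
from h import *
o,im=snap('wrist','w16',None,1.5); print(o['clock'],o['ee_pos'],o['wrist_force'],o['opening'])
E
```

```text
clock: 26.7
ee_pos: [0.5061, -0.22, 0.3768]
orientation: [[-0.996, -0.002, 0.085], [-0.085, 0.001, -0.996], [0.001, -1.0, -0.001]]
wrist_force: [-0.2, 0.3, -0.1]
opening: 1.002
26.7 [ 0.50613377 -0.21998666  0.37683231] [-0.20034836  0.28627232 -0.08036937] 1.001833636936411
```

View pics/w16.png

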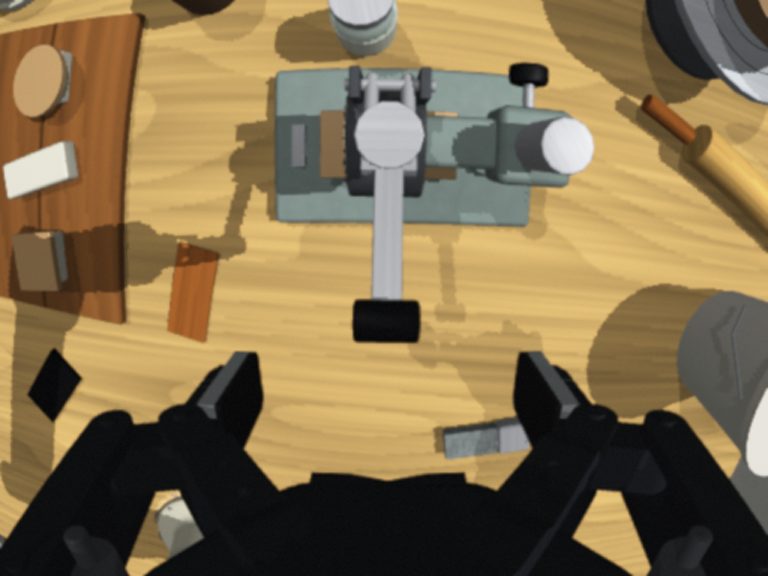

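```bash
python3 -m pendant '[[0,0,-12,0],[0,0,-32,0],[0,0,-50,0],[0,0,-58,0],[0,0,-59,0],[0,0,-59,0],[0,0,-59,0]]' 1 && python3 -m pendant '[[0,0,0,0],[0,0,0,0],[0,0,0,0],[0,0,0,0],[0,0,0,0],[0,0,0,0],[0,0,0,0],[0,0,0,0]]' -1 30
python3 - <<'E'
from h import *
o,im=snap('wrist','w17',None,1.5); print(o['clock'],o['ee_pos'],o['wrist_force'],o['opening'])
p=[.5868,-.2137,-1.495]
k0=rig2(p,[knob(.65)])[0]
for a in np.arange(.6,-.06,-.05): print(round(a,2),((rig2(p,[knob(a)])[0]-k0)*1000).round(1))
E
```

```text
clock: 27.62
ee_pos: [0.5068, -0.2204, 0.3196]
orientation: [[-0.997, 0.001, 0.083], [-0.083, -0.001, -0.997], [-0.001, -1.0, 0.001]]
wrist_force: [-0.4, -0.5, -0.2]
opening: 1.0
clock: 28.62
ee_pos: [0.5061, -0.2194, 0.3188]
orientation: [[-0.997, -0.001, 0.083], [-0.083, 0.001, -0.997], [0.001, -1.0, -0.001]]
wrist_force: [-2.8, 4.5, 2.4]
opening: 0.339
28.625 [ 0.50609987 -0.21944813  0.31879571] [-2.83715806  4.54997646  2.42288433] 0.3385046556854946
0.6 [-3.  -0.2 -5.8]
0.55 [ -5.6  -0.4 -11.7]
0.5 [ -8.   -0.6 -17.7]
0.45 [-10.1  -0.8 -23.9]
0.4 [-11.8  -0.9 -30.2]
0.35 [-13.3  -1.  -36.5]
0.3 [-14.4  -1.1 -42.9]
0.25 [-15.2  -1.2 -49.3]
0.2 [-15.7  -1.2 -55.8]
0.15 [-15.9  -1.2 -62.3]
0.1 [-15.7  -1.2 -68.8]
0.05 [-15.2  -1.2 -75.3]
-0.0 [-14.4  -1.1 -81.8]
-0.05 [-13.3  -1.  -88.2]
```

View pics/w17.png

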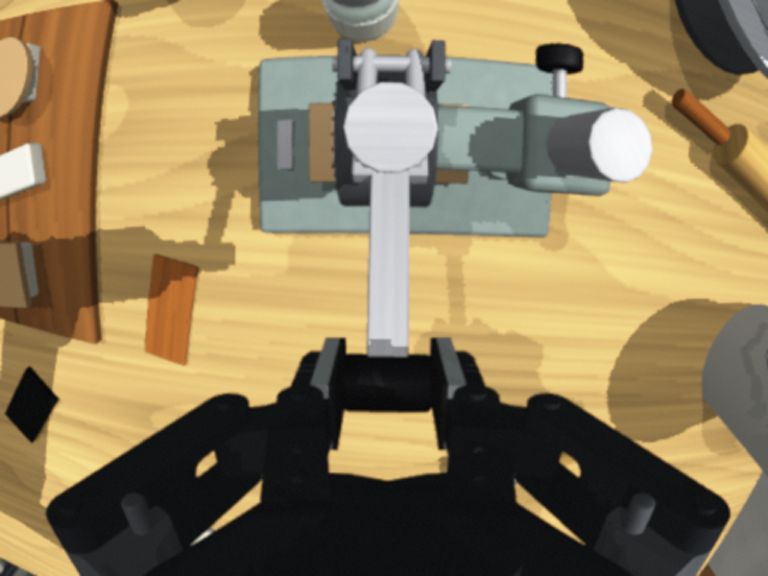

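```bash
python3 -m pendant '[[-1,0,-1.5,0],[-1.5,0,-3,0],[-2.5,0,-5,0],[-3.3,0,-7,0],[-4.2,0,-9,0],[-5.2,0,-11,0],[-6,0,-13,0],[-7,0,-15,0],[-7.8,-0.5,-17,0],[-8.5,-0.5,-19,0],[-9.2,-0.6,-21,0],[-10,-0.7,-23,0],[-10.5,-0.8,-25,0],[-11,-0.8,-27,0],[-11.5,-0.9,-29,0],[-12.1,-0.9,-31,0],[-12.6,-1,-33,0],[-13,-1,-35,0],[-13.4,-1,-37,0],[-13.8,-1,-39,0]]' && python3 -m pendant '[[-0.3,0,-2,0],[-0.6,0,-4,0],[-0.9,0,-6,0],[-1.1,0,-8,0],[-1.3,0,-10,0],[-1.6,0,-12,0],[-1.8,0,-14,0],[-1.9,0,-16,0],[-2,0,-19,0],[-2,0,-22,0],[-2,0,-25,0],[-2,0,-28,0],[-1.8,0,-31,0],[-1.6,0,-34,0],[-1.2,0,-37,0],[-0.9,0,-40,0],[-0.6,0,-42,0],[-0.5,0,-43,0],[-0.5,0,-43,0]]'
```

```text
clock: 31.18
ee_pos: [0.4921, -0.2204, 0.2799]
orientation: [[-0.997, -0.002, 0.083], [-0.083, 0.001, -0.997], [0.002, -1.0, -0.001]]
wrist_force: [-4.2, 3.3, 4.9]
opening: 0.343
clock: 33.55
ee_pos: [0.4911, -0.2205, 0.2364]
orientation: [[-0.997, -0.003, 0.083], [-0.083, 0.001, -0.997], [0.002, -1.0, -0.002]]
wrist_force: [-4.3, 2.9, 1.3]
opening: 0.343
```

```bash
python3 -m pendant '[[0.2,0,-1,0],[0.4,0,-2,0],[0.6,0,-3,0],[0.8,0,-4,0],[1,0,-5,0],[1,0,-5,0],[1,0,-5,0]]';  python3 -m pendant '[[0,0,-1,0],[0,0,-2,0],[0,0,-2,0],[0,0,-2,0]]'
```

```text
clock: 34.42
ee_pos: [0.4918, -0.2205, 0.2341]
orientation: [[-0.997, -0.004, 0.083], [-0.083, -0.001, -0.997], [0.004, -1.0, 0.001]]
wrist_force: [-14.2, 7.7, 26.7]
opening: 0.345
clock: 34.92
ee_pos: [0.4922, -0.2204, 0.2331]
orientation: [[-0.997, -0.003, 0.083], [-0.083, -0.001, -0.997], [0.003, -1.0, 0.001]]
wrist_force: [-17.0, 8.6, 34.6]
opening: 0.345
```

```bash
python3 -m pendant '[[0,0,2,0],[0,0,3,0],[0,0,3,0],[0,0,3,0]]';  python3 -m pendant '[[0,0,0,0],[0,0,0,0],[0,0,0,0],[0,0,0,0],[0,0,0,0],[0,0,0,0]]' 1
python3 - <<'E'
from h import *
o,im=snap('wrist','w18',None,1.5); print(o['clock'],o['ee_pos'],o['wrist_force'],o['opening'])
cp,T=wcam(o); p=[.5868,-.2137,-1.495]
for a in (0,.03,.06): print((wproj(cp,T,rig2(p,[knob(a)]))*1.5).round(1))
E
```

```text
clock: 35.42
ee_pos: [0.492, -0.2204, 0.234]
orientation: [[-0.997, -0.003, 0.083], [-0.083, 0.0, -0.997], [0.003, -1.0, -0.0]]
wrist_force: [-10.4, 6.1, 16.6]
opening: 0.343
clock: 36.17
ee_pos: [0.4932, -0.2213, 0.2329]
orientation: [[-0.997, 0.0, 0.083], [-0.083, 0.0, -0.997], [-0.0, -1.0, -0.0]]
wrist_force: [0.6, -0.9, -1.0]
opening: 1.0
36.175 [ 0.49316553 -0.22129729  0.23286025] [ 0.5810192  -0.92374525 -0.99070415] 0.9996961319201775
[[384.  395.2]]
[[383.9 402.7]]
[[383.8 410.3]]
```

View pics/w18.png

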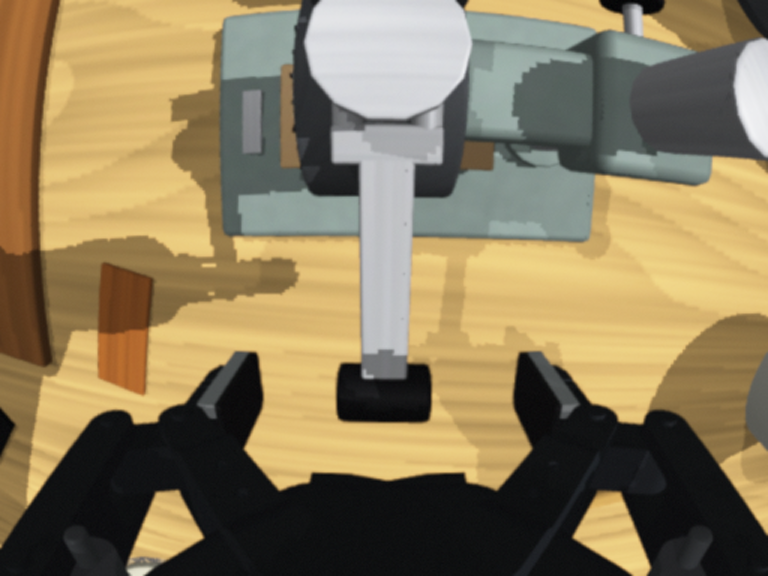

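```bash
python3 -m pendant '[[0,0,10,0],[0,0,30,0],[0,0,60,0],[0,0,95,0],[0,0,120,0],[0,0,124,0],[0,0,124,0]]'
python3 - <<'E'
from h import *
o,im=snap('wrist','w19',None,1.5); print(o['clock'],o['ee_pos'],o['wrist_force'],o['opening'])
o,im=snap('scene','s19',(190,200,300,310),5.4)
E
```

```text
clock: 37.1
ee_pos: [0.493, -0.2213, 0.3568]
orientation: [[-0.997, -0.0, 0.083], [-0.083, -0.0, -0.997], [0.0, -1.0, 0.0]]
wrist_force: [0.1, 0.1, -0.4]
opening: 0.998
37.1 [ 0.49295417 -0.22126787  0.35679725] [ 0.13947458  0.05149172 -0.41321142] 0.9980816995774902
```

View pics/w19.png

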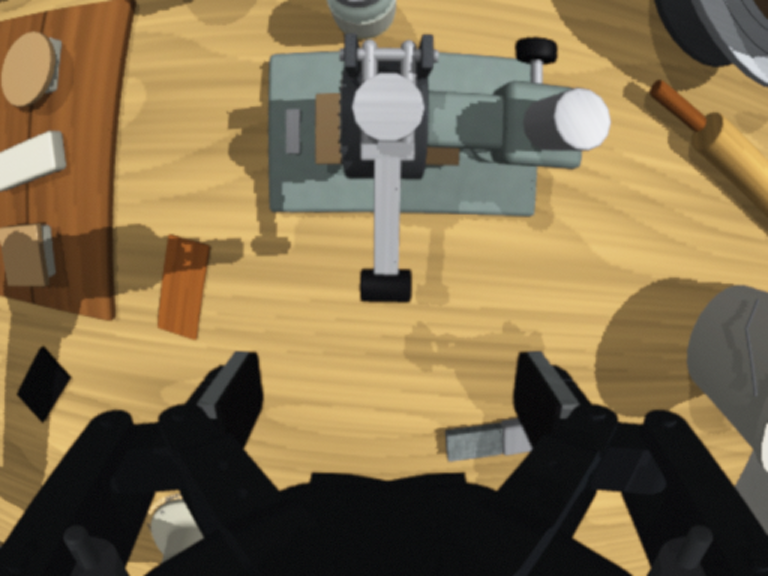

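View pics/s19.png

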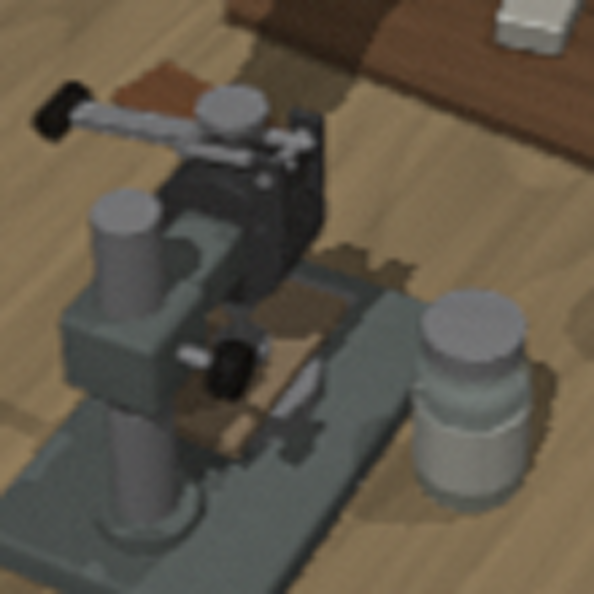

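```bash
python3 -c "
from rig import *
print(close_job())"
```

```text
the job is handed in; nothing more can be done
None
```

The oblong tile is lying flat on the anvil with the foot resting on it, the lever is fully down, and the job is handed in at about 37 s of the 67 s allowed.

**What I did**
- **Raising:** I pinched the knob and raised the lever to its stop, where it pushed back with about 21 N.
- **Placing:** I lifted the tile by its front end and set it on the anvil about 30 mm short of centre, because the moves give no way to lean the gripper back clear of the head. I let go, then slid the tile under the foot by pushing its front end with both fingers.
- **Lowering:** I pinched the knob again and brought the lever down at about 20 mm/s until it met the bottom stop at about 35 N, then let go and rose clear.

**Last checks**
- **Tile position:** the last wrist picture showed both ends of the tile evenly spaced about the gauge's centre, to within about 1 mm. An earlier estimate from the scene camera put the tile about 3 mm too far in and 1.4 mm to the right. I left it there because the wrist views disagreed with it.
- **Foot and lever:** the foot is on the tile and the cap stands clear above the lever. The knob is where it should be for fully down.
- **Other things:** nothing else in view looked out of place in the last pictures, though I did not measure it. The robot was touching nothing, with wrist force under 1 N.

I did not read a thickness off the dial.

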